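Open the strip analyser's hood and load its cassette

ROBOT

A 6-joint arm with a two-finger parallel gripper is mounted at the origin on the work surface. World frame = base frame: x ahead of the robot, y to its left, z up, the work surface at z = 0. Lengths are in m, angles in rad, forces in N, time in s.
With the tool pointing down it reaches from about 0.25 to 0.775 m from the base axis. Payload 4 kg.
Tool frame: the origin (TCP) lies on the centre line of the jaws, within the pads' length; the fingertips stand 19 mm ahead of it and the grasp point (between the pads) is the TCP; z points along the fingers, y is the line along which they close (so a half turn about z gives the same grasp; the last joint's range is limited). The gripper opens to 85 mm and grips with 20 to 120 N. Pads are 22 mm wide; open, the fingers measure 114 mm over their backs; the gripper's body (76 mm by 85 mm) begins 54 mm behind the grasp point. The pads swing forward as they close: fully open they stand 13 mm farther back than shut.
Start: joints at [-1.394, 0.087, 1.371, -0, 1.684, -0.103], TCP at [0.152, -0.529, 0.25] pointing down, gripper open.
Joint ranges: [-3.1, 3.1], [-0.76, 2.03], [0.27, 2.55], [-1.08, 4.22], [0.17, 2.65], [-2.57, 2.57]. Speed limits (rad/s): [2.79, 2.79, 3.14, 3.14, 3.14, 3.14].

INTERFACE

Orientations are given as a 3x3 rotation matrix whose columns are the frame's x, y, z axes.
In Python, from workcell import read_state, grab_frame, finish_job gives the robot as it stands. The module is installed in compiled form; this text tells all that it offers.
- The arm moves only by the shell command python3 -m crank 'ROWS' [FORCE]. ROWS is JSON, a list that holds one entry, the list of rows, each a list of 5 numbers: the closure in counts, from 0 (fully open) to 255 (shut), then the shift along the tool's x, y, z in m, then the turn about the tool's z in degrees. A call has 1 to 20 rows; each row is the pose to reach, as a shift and turn from the pose commanded when the call began, along the tool's axes at that moment; what a row does not reach only later rows make up. A row lasts 1/10 s, in which the tool goes at most 50 mm and 8.59 degrees, less where a joint would pass 70% of its speed; a pose out of reach is approached as far as the arm can. A call with a gripper value outside its range is refused whole. The fingers move at their own pace and stop on an object; FORCE is the grip in N (left out, the last holds). Time passes only in rows, so rows that repeat a pose let the fingers close. It gives the time, the measured TCP pose, the force, the opening and the grip force at its end, in the units of the state.
- read_state(): the state, without advancing time (a new reading comes with each control period).
- grab_frame(name): name is "scene" or "top" or "wrist"; returns a dict with "image" (480x640x3 uint8, red, green, blue), "fovy" (degrees; the focal length in pixels is half the picture's height over the tangent of half this angle, whatever the lens; pixels are square), "cx", "cy" (the principal point, pixels), "R" (3x3) and "t" (3): a world point X has camera coordinates R X + t; the wrist camera has in their place "hand_eye" (4x4, takes a point from camera to tool coordinates, whose origin is the TCP and whose axes are the flange's). Camera axes: x right, y down, z forward; pixel columns grow to the right and rows downward; lengths in m; the calibration is good to about 2 mm. A picture is of the moment at which its call begins: read the wrist's pose just before it. There is no depth.
- finish_job(): hands the job in; it is judged then, once.
The state is a dict: "clock": time; "joints": joint angles; "qvel": joint speeds; "effort": joint torques, N m; "tool_pos": TCP position; "tcp_rot": TCP orientation; "ft_force": force on the tool from outside, world axes, zero at the start; "moment": the same for the moment, N m; "width": finger opening in m; "grip_force": force on a finger pad.
Only numpy, scipy, OpenCV 4.12 (cv2) and the standard library are available. Lean on these libraries where they do the work, as an engineer would, in place of code of your own. Each camera call takes 0.05 s, during which the arm holds its last target. There are 200 camera calls.

TASK

Lift the analyser's front-handled hood and swing it back past the point where its spring takes over, so that it stays fully open by itself. Then take the paddle-shaped cassette (wide head, narrow tail) and lay it in the bay of the same shape under the hood, turned to match, fully down in the recess. Leave the hood open and the other things on the bench where they stand.

Things in the scene. Friction and masses are not known exactly. Their poses are not given: they have to be found in the camera images.
- hood (a joint): Angle of the analyser's hood. 0 = closed, 1.85 = fully open at its stop; the front goes up and over to the back. An over-centre spring presses it shut (6 to 10 N upward at the handle lifts it): let go below about 1 rad it falls shut, beyond about 1.15 rad the spring swings it on to the stop within a second and keeps it there.
- hood_handle (a point): Centre of the hood's handle: a level round steel bar, 12 mm thick, 130 mm long along y, held at its ends 35 mm in front of the hood's black front (60 mm high); the analyser's front below is 35 mm behind it too. Free space above, below and behind the bar. It turns with the hood. Closed: 134 mm above the bench, x to the analyser's back, z up.
- hood_hinge (a point): Centre of the hood's hinge line, fixed on the analyser, 104 mm above the bench. y is the hinge line (turning positively about y opens), x to the analyser's back. Closed, the handle bar is 205 mm in front (-x) of it and 30 mm above it. Open, the hood leans back 16 degrees; its 60 mm deep front then points forward, 160 mm or more above this line.
- bay (a point): Middle of the floor of the paddle-shaped recess in the grey deck, hidden until the hood is open. Floor 86 mm above the bench, 14 mm below the flat deck. x points to the wide end, at the analyser's back: 40 mm wide from x = -58 to 2 mm, 70 mm wide from 2 to 58 mm (3 mm clearance all round). Deck: 80 mm in front, 120 mm to either side; hinge line 90 mm behind.
- cassette_grip (a point): Centre of the upright grip fin (60 long on x, 14 wide, from 14 to 54 mm above the underside) of the white paddle-shaped cassette: plate 110 x 14 mm thick, head 64 wide and 50 long towards x, tail 34 wide; 90 g. It lies on the bench at the right. This point is 34 mm above the underside, 5 mm towards the head from mid-length; in the bay: x 5 mm, z 34 mm.
- cassette_head (a point): Middle of the head-end face of the same cassette, half-way up its plate (7 mm above the underside, 50 mm along x from the fin's centre).
- analyser: Bench analyser: white box 240 mm wide, 260 deep, 100 high to its grey deck, closed by a white hood with a black front (168 mm high in all). Fixed. Origin on the bench under the middle of the bay, x to its back.
- straight_cassette: Another cassette with the same fin but a plain straight plate 110 by 52 mm; it does not fit the bay. Leave it. Origin at the centre of its underside, x along its length.
- reagent_bottle: Amber bottle, 56 mm across, 130 mm high, bystander; origin at the centre of its underside.
- stain_jar_a: Jar with a yellow cap, 64 mm across, 75 mm high, bystander; origin at the centre of its underside.
- stain_jar_b: Second such jar, bystander.
- meter: White hand meter lying flat, 170 x 70 x 42 mm, bystander; origin at the centre of its underside.
- tube_rack: White foam rack with tubes, 90 x 130 mm, 93 mm high, bystander; origin at the centre of its underside.
Mind the look-alikes: they are no part of the job. Leave any green look-alike of the part that bears cassette_grip alone.

How it is judged:
On the way:
1. the hood stands open past 1.6 rad (value of joint hood above 1.6 rad), for 0.3 s.
At the end, for the whole second after the job is handed in: The hood stands open by itself (beyond 1.6 rad) and at rest; the paddle-shaped cassette lies in the bay, head to the wide end, fin centre within 7 mm of its place, plate down on the floor of the recess to 3.5 mm and level to 0.08 rad (value of joint hood above 1.6 rad and velocity of joint hood below 0.1 rad/s and x of cassette_grip in the frame of bay between -0.002 and 0.012 m and y of cassette_grip in the frame of bay between -0.007 and 0.007 m and z of cassette_grip in the frame of bay below 0.0375 m and angle between cassette_grip's own z axis and vertical below 0.08 rad and x of cassette_head in the frame of bay above 0.045 m); the robot touches nothing.
It fails at once if a bystander is pushed more than 40 mm or lifted away (distance of any of straight_cassette, reagent_bottle, stain_jar_a, stain_jar_b, meter, tube_rack from where it was at the start of the episode above 0.04 m).
It fails at once if a bottle, jar or the tube rack is tipped over (angle between any of reagent_bottle, stain_jar_a, stain_jar_b, tube_rack's own z axis and vertical above 0.5 rad).
It also fails if it takes over 58 s, if anything falls off the work surface, if the arm or the gripper's body presses on something with over 40 N, if the wrist force passes 120 N, or if a joint passes its speed limit or range.

## Working session

There is one attempt and no reset: what is moved stays moved. The work goes in short steps, Python scripts to look and compute and a shell command to move; the robot and the scene stay as the last step left them, time stands still between calls to the robot, and variables do not carry over. Pictures are saved under pics/ and viewed, at most 13 in all, crops included, and the job is handed in when it is done.

```bash
mkdir -p pics
cat > h.py <<'E'
import numpy as np, cv2, json
from workcell import read_state, grab_frame
def cam(name):
    s=read_state(); f=grab_frame(name); im=f["image"]
    H=im.shape[0]; fl=H/2/np.tan(np.radians(f["fovy"])/2)
    K=np.array([[fl,0,f["cx"]],[0,fl,f["cy"]],[0,0,1]])
    if "R" in f and name!="wrist": R=np.array(f["R"]);t=np.array(f["t"])
    else:
        X=np.array(f["hand_eye"]); Rt=np.array(s["tcp_rot"]); p=np.array(s["tool_pos"])
        Rc=Rt@X[:3,:3]; c=Rt@X[:3,3]+p; R=Rc.T; t=-R@c
    return dict(im=im,K=K,R=R,t=t,C=-R.T@t)
def ray(c,u,v): 
    d=c["R"].T@np.linalg.solve(c["K"],[u,v,1]); return c["C"],d/np.linalg.norm(d)
def onz(c,u,v,z):
    o,d=ray(c,u,v); return o+d*(z-o[2])/d[2]
def proj(c,X):
    p=c["K"]@(c["R"]@np.asarray(X)+c["t"]); return p[:2]/p[2]
def save(c,n): cv2.imwrite("pics/"+n,c["im"][:,:,::-1])
E
python3 - <<'E'
from h import *
import pickle
for n in ["scene","top"]:
    c=cam(n); save(c,n+".png"); pickle.dump(c,open(n+".pkl","wb")); print(n,c["C"],c["R"],c["K"][0,0])
s=read_state(); print(s["tool_pos"],s["tcp_rot"],s["clock"])
E
```

```text
scene [0.88953913 0.6960708  0.77389266] [[-0.89095302  0.45377895  0.01695238]
 [ 0.28333223  0.58469516 -0.76016736]
 [-0.35485992 -0.67247025 -0.64950612]] 453.29214666957074
top [0.389035   0.01647729 1.2151778 ] [[ 0.00273382 -0.99998854 -0.00392964]
 [-0.99375263 -0.00227829 -0.11158192]
 [ 0.11157168  0.00421014 -0.99374747]] 462.09920258026443
[ 0.15181975 -0.52821153  0.24924897] [[ 9.61111913e-01  2.76158990e-01 -3.20356759e-04]
 [ 2.76159077e-01 -9.61109942e-01  1.96063038e-03]
 [ 2.33547638e-04 -1.97285464e-03 -9.99998027e-01]] 0.1
```

View pics/scene.png

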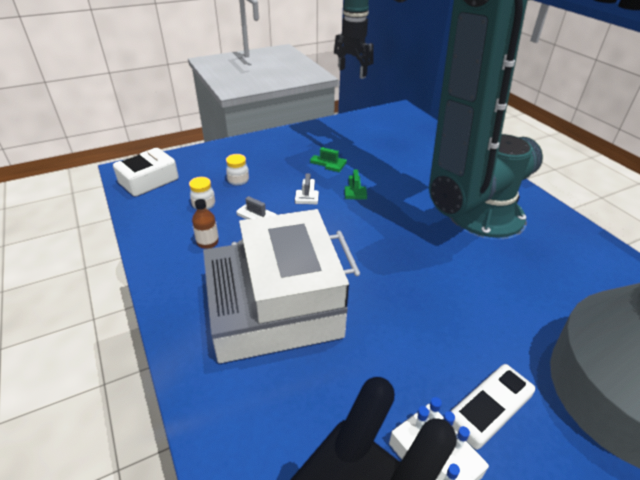

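View pics/top.png

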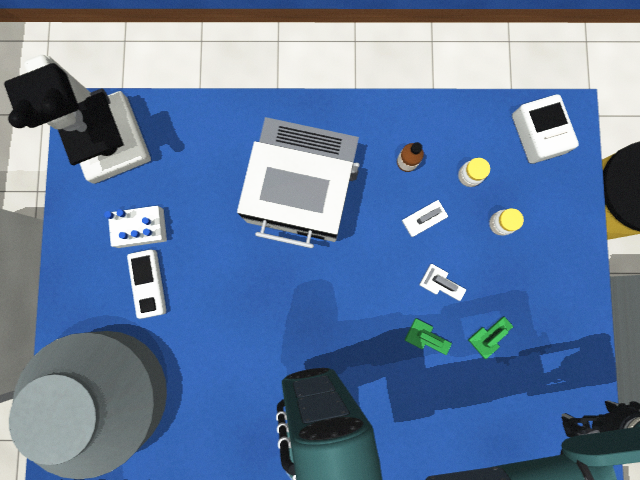

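The scene view shows the closed analyser with its handle facing the robot. In the top view the handle bar runs from about (258,236) to (311,245), the white paddle cassette is at (442,283) with its head at upper left, and the straight one is at (425,218). The look-alikes are green, at (430,337) and (490,337).

Run:
```python
from h import *
import pickle
c=pickle.load(open("top.pkl","rb")); im=c["im"]
a=cv2.resize(im[215:255,245:345],None,fx=8,fy=8,interpolation=cv2.INTER_CUBIC)
b=cv2.resize(im[255:310,410:480],None,fx=5,fy=5,interpolation=cv2.INTER_CUBIC)
o=np.zeros((600,800,3),np.uint8);o[:320,:800]=a;o[322:322+275,:350]=b
cv2.imwrite("pics/crop.png",o[:,:,::-1])
# cassette mask
hsv=cv2.cvtColor(im,cv2.COLOR_RGB2HSV)
m=(hsv[...,1]<110).astype(np.uint8); r=np.zeros_like(m); r[255:310,410:480]=m[255:310,410:480]
n,l,st,ce=cv2.connectedComponentsWithStats(r); k=1+np.argmax(st[1:,4]); 
pts=np.argwhere(l==k)[:,::-1]
W=np.array([onz(c,u,v,0.014)[:2] for u,v in pts]); mu=W.mean(0); w,V=np.linalg.eigh(np.cov((W-mu).T)); 
print("cass n",len(W),mu,V[:,1],np.degrees(np.arctan2(V[1,1],V[0,1])), cv2.minAreaRect(W.astype(np.float32)))
for u,v in [(258,236),(311,245)]: print(onz(c,u,v,.134))
s=[onz(c,u,v,.168) for u,v in [(254,143),(351,162),(239,212),(337,238)]]; print(np.round(s,4))
```

```text
cass n 855 [ 0.4147382  -0.30372049] [0.49013908 0.87164424] 60.650276537116355 ((0.41080212593078613, -0.3108231723308563), (0.11289399862289429, 0.06603019684553146), 60.66339111328125)
[0.52094892 0.15591691 0.134     ]
[0.49990618 0.03084735 0.134     ]
[[ 0.7357  0.1645  0.168 ]
 [ 0.6905 -0.0618  0.168 ]
 [ 0.5723  0.1961  0.168 ]
 [ 0.5126 -0.0289  0.168 ]]
```

View pics/crop.png

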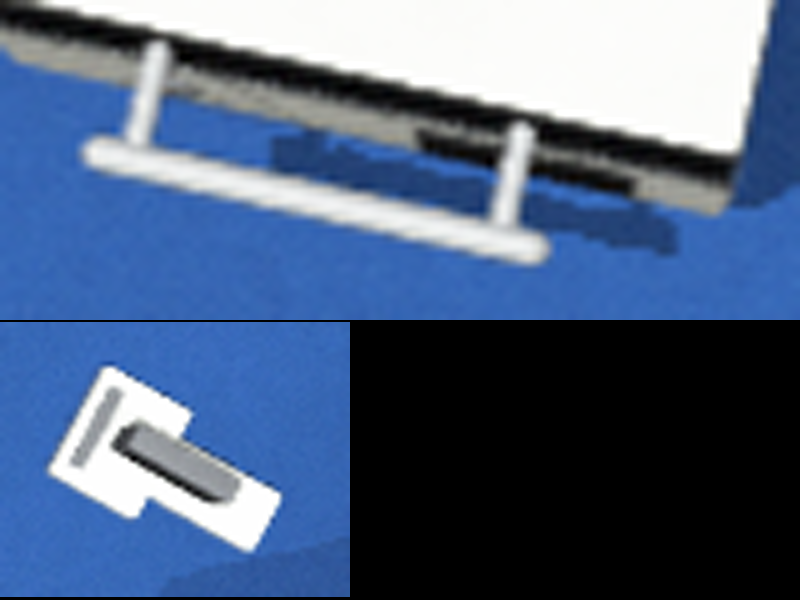

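The crop shows the bar with tips at about (255.4,234) and (313.5,246) in top-view pixels. The paddle's head lies at the upper left and the fin runs along its axis. Next I'll refine the bar and cassette positions and move.

```bash
cat >> h.py <<'E'
def move(target,yawy):
    "shift along tool axes and turn needed so tcp->target and tool y has world yaw yawy(deg)"
    s=read_state();R=np.array(s["tcp_rot"]);d=R.T@(np.array(target)-s["tool_pos"])
    cur=np.degrees(np.arctan2(R[1,1],R[0,1])); t=-(yawy-cur); t=(t+180)%360-180
    print("shift mm",np.round(d*1000,1),"turn",round(t,2),"clock",s["clock"],"pos",np.round(s["tool_pos"],4))
E
python3 - <<'E'
from h import *
import pickle
c=pickle.load(open("top.pkl","rb"))
# bar and top hood edge (crop px)
f=lambda x,y:(x/8+245-.4375,y/8+215-.4375)
A=onz(c,*f(83,152),.134);B=onz(c,*f(548,248),.134)
print("bar",A,B,np.linalg.norm(A-B),(A+B)/2, "yaw",-np.degrees(np.arctan2((A-B)[0],(A-B)[1])))
s=pickle.load(open("scene.pkl","rb"));print("scene proj of bar mid, tips",proj(s,(A+B)/2),proj(s,A),proj(s,B))
g=lambda x,y:(x/5+410-.4,(y-322)/5+255-.4)
# cassette plate corners tail end and head end
for q in [(103,366),(49,470),(282,495),(250,552)]: print(onz(c,*g(*q),.014))
# fin top ends
F=[onz(c,*g(*q),.054) for q in [(135,428),(232,490)]];print(F,(F[0]+F[1])/2)
m=(A+B)/2; m[2]=.25
move(m,-np.degrees(np.arctan2((A-B)[0],(A-B)[1])))
E
```

```text
bar [0.52672668 0.16324283 0.134     ] [0.49858782 0.02599196 0.134     ] 0.14010565456575444 [0.51265725 0.0946174  0.134     ] yaw -11.586097515339826
scene proj of bar mid, tips [346.79616068 252.37472038] [357.53961522 275.27918244] [337.14615496 231.80143184]
[ 0.464868   -0.27752382  0.014     ]
[ 0.4109664  -0.24827545  0.014     ]
[ 0.39843151 -0.36819855  0.014     ]
[ 0.3691897  -0.35075737  0.014     ]
[array([ 0.43130079, -0.28296977,  0.054     ]), array([ 0.40053443, -0.33053648,  0.054     ])] [ 0.41591761 -0.30675313  0.054     ]
shift mm [ 5.188e+02 -4.990e+02  4.000e-01] turn -62.38 clock 0.1 pos [ 0.1518 -0.5282  0.2492]
```

```bash
python3 -m crank '[[[0,0.52,-0.50,0,-62.4],[0,0.52,-0.50,0,-62.4],[0,0.52,-0.50,0,-62.4],[0,0.52,-0.50,0,-62.4],[0,0.52,-0.50,0,-62.4],[0,0.52,-0.50,0,-62.4],[0,0.52,-0.50,0,-62.4],[0,0.52,-0.50,0,-62.4],[0,0.52,-0.50,0,-62.4],[0,0.52,-0.50,0,-62.4],[0,0.52,-0.50,0,-62.4],[0,0.52,-0.50,0,-62.4],[150,0.52,-0.50,0,-62.4],[150,0.52,-0.50,0,-62.4],[150,0.52,-0.50,0,-62.4],[150,0.52,-0.50,0,-62.4],[150,0.52,-0.50,0,-62.4],[150,0.52,-0.50,0,-62.4],[150,0.52,-0.50,0,-62.4],[150,0.52,-0.50,0,-62.4]]]' 60
python3 - <<'E'
from h import *
import pickle
c=cam("wrist");save(c,"w1.png");pickle.dump(c,open("w1.pkl","wb"))
print(read_state()["width"],[proj(c,p) for p in ([.5267,.1632,.134],[.4986,.026,.134])])
move([.5127,.0946,.25],-11.6)
E
```

```text
clock: 2.1
tool_pos: [0.5133, 0.0945, 0.2506]
tcp_rot: [[0.202, 0.979, 0.0], [0.979, -0.202, -0.0], [-0.0, 0.0, -1.0]]
ft_force: [0.4, 0.3, 0.3]
width: 0.035
grip_force: 0.0
0.03481126382210806 [array([322.53228381, 132.77007586]), array([323.116029  , 340.15004646])]
shift mm [-0.2 -0.7  0.6] turn -0.06 clock 2.15 pos [0.5134 0.0947 0.2506]
```

View pics/w1.png

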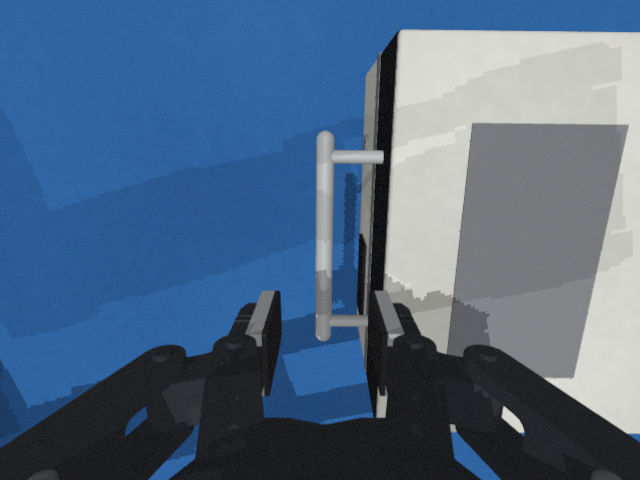

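The wrist view shows the bar running from (325,132) to (323,341), centred between the jaws as predicted. I'll narrow the jaws, descend and grip.

```bash
python3 -m crank '[[[178,0,0,0,0],[178,0,0,0.02,0],[178,0,0,0.05,0],[178,0,0,0.08,0],[178,0,0,0.10,0],[178,0,0,0.113,0],[178,0,0,0.113,0],[178,0,0,0.113,0],[255,0,0,0.113,0],[255,0,0,0.113,0],[255,0,0,0.113,0],[255,0,0,0.113,0],[255,0,0,0.113,0],[255,0,0,0.113,0]]]' 60
python3 - <<'E'
import numpy as np
for th in np.arange(0,1.45,.1):
    p=np.arctan2(30,205)+th; r=np.hypot(30,205); print(round(th,1),round(205-r*np.cos(p),1),round(30-r*np.sin(p),1))
E
```

```text
clock: 3.55
tool_pos: [0.5135, 0.0958, 0.1423]
tcp_rot: [[0.201, 0.98, 0.002], [0.98, -0.201, 0.001], [0.001, 0.002, -1.0]]
ft_force: [-9.1, 0.8, 18.0]
width: 0.0086
grip_force: 58.8
0.0 0.0 0.0
0.1 4.0 -20.3
0.2 10.0 -40.1
0.3 18.0 -59.2
0.4 27.9 -77.5
0.5 39.5 -94.6
0.6 52.7 -110.5
0.7 67.5 -125.0
0.8 83.7 -138.0
0.9 101.1 -149.2
1.0 119.5 -158.7
1.1 138.7 -166.3
1.2 158.7 -171.9
1.3 179.1 -175.6
1.4 199.7 -177.1
```

Width reads 8.6 mm on a 12 mm bar, with 18 N upward, so I'll check what the jaws are holding.

Run:
```python
from h import *
c=cam("wrist");save(c,"w2.png")
s=read_state();print(s["ft_force"],s["width"],s["grip_force"],s["tool_pos"])
print(proj(c,[.5127,.0946,.134]))
```

```text
[-8.85159767 -0.2425713  18.80953781] 0.008389707421311973 58.80161941051483 [0.51353645 0.09575711 0.14228503]
[321.86878159 327.27002752]
```

View pics/w2.png

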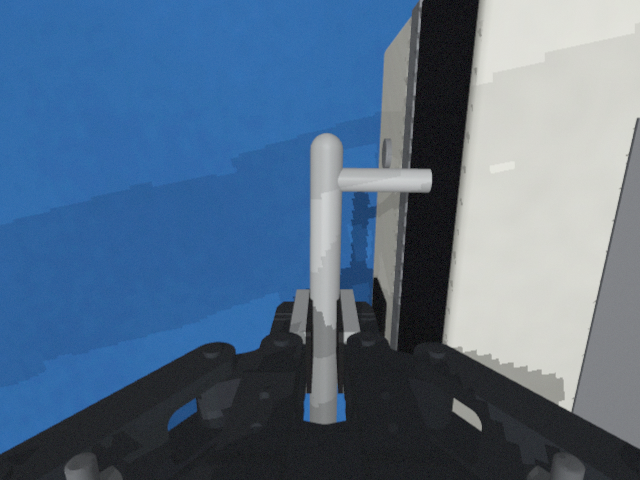

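The bar sits properly between the pads. The upward force comes from the pads swinging forward as they closed. Next, lift along the arc.

```bash
python3 -m crank '[[[255,0,0.001,-0.010,0],[255,0,0.004,-0.020,0],[255,0,0.007,-0.030,0],[255,0,0.010,-0.040,0],[255,0,0.014,-0.050,0],[255,0,0.018,-0.059,0],[255,0,0.023,-0.068,0],[255,0,0.028,-0.0775,0],[255,0,0.0335,-0.086,0],[255,0,0.0395,-0.0946,0],[255,0,0.0395,-0.0946,0]]]' 60
python3 - <<'E'
from h import *
import pickle
c=cam("wrist");save(c,"w3.png")
E
```

```text
clock: 4.7
tool_pos: [0.5479, 0.0883, 0.2329]
tcp_rot: [[0.2, 0.98, -0.013], [0.98, -0.2, 0.001], [-0.002, -0.013, -1.0]]
ft_force: [-16.7, 3.4, 2.9]
width: 0.0088
grip_force: 59.1
```

View pics/w3.png

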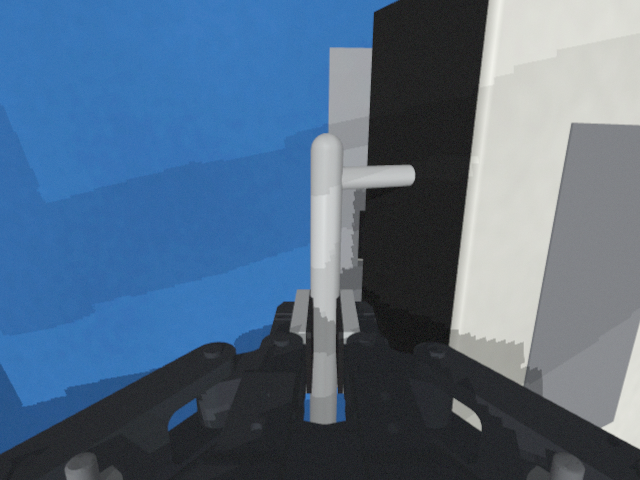

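The hood is following at about 0.48 rad. Continue over the top to about 1.3 rad.

```bash
python3 -m crank '[[[255,0,0.003,-0.008,0],[255,0,0.010,-0.016,0],[255,0,0.017,-0.0235,0],[255,0,0.025,-0.0305,0],[255,0,0.033,-0.037,0],[255,0,0.0415,-0.0435,0],[255,0,0.050,-0.049,0],[255,0,0.059,-0.0545,0],[255,0,0.068,-0.0595,0],[255,0,0.077,-0.064,0],[255,0,0.087,-0.068,0],[255,0,0.097,-0.0717,0],[255,0,0.107,-0.0747,0],[255,0,0.117,-0.0773,0],[255,0,0.127,-0.0795,0],[255,0,0.137,-0.081,0],[255,0,0.147,-0.082,0],[255,0,0.147,-0.082,0]]]' 60
```

```text
clock: 6.55
tool_pos: [0.6993, 0.0554, 0.321]
tcp_rot: [[0.204, 0.979, 0.015], [0.979, -0.204, -0.004], [-0.001, 0.015, -1.0]]
ft_force: [1.9, -3.7, 9.9]
width: 0.0083
grip_force: 64.4
```

```bash
python3 -m crank '[[[150,0,0,0,0],[130,0,0,0,0],[120,0,0,-0.01,0],[120,0,0,-0.03,0],[120,0,0,-0.06,0],[120,0,0,-0.09,0],[120,0,-0.04,-0.10,0],[120,0,-0.08,-0.10,0],[120,0,-0.12,-0.10,0],[120,0,-0.16,-0.10,0],[120,0,-0.16,-0.10,0],[120,0,-0.16,-0.10,0]]]' 60
python3 - <<'E'
from h import *
import pickle
c=cam("top");save(c,"top2.png");pickle.dump(c,open("top2.pkl","wb"))
w=cam("wrist");pickle.dump(w,open("w4.pkl","wb"))
o=np.vstack([c["im"][100:340,220:540],w["im"][::2,::2]]);cv2.imwrite("pics/t2.png",o[:,:,::-1])
move([.416,-.3067,.15],-29.35)
E
```

```text
clock: 7.75
tool_pos: [0.5385, 0.0907, 0.4149]
tcp_rot: [[0.199, 0.98, 0.001], [0.98, -0.199, -0.0], [0.0, 0.001, -1.0]]
ft_force: [-0.3, -0.7, 0.2]
width: 0.0451
grip_force: 0.0
shift mm [-413.7  -41.9  264. ] turn 17.78 clock 7.85 pos [0.5401 0.0902 0.4139]
```

View pics/t2.png

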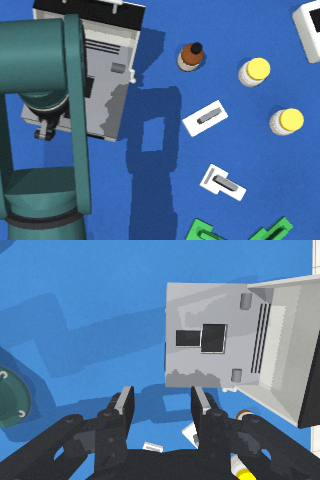

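The hood is fully open (right side of the wrist view). The bay shows as a dark paddle at about (352–456, 160–228) in full wrist pixels. I'll measure it.

Run:
```python
from h import *
import pickle
c=pickle.load(open("w4.pkl","rb"));im=c["im"]
g=cv2.cvtColor(im,cv2.COLOR_RGB2GRAY)
m=np.zeros_like(g);m[140:250,335:475]=(g<70)[140:250,335:475]
n,l,st,ce=cv2.connectedComponentsWithStats(m);print(st[1:][st[1:,4]>60])
yaw=np.radians(-11.6);ex=np.array([np.cos(yaw),np.sin(yaw),0]);ey=np.array([-ex[1],ex[0],0])
b=np.array([.5127,.0946,0])+.115*ex;print("bay pred",b)
P=lambda x,y,z:proj(c,b+ex*x+ey*y+[0,0,z])
v=cv2.resize(im[130:260,330:490],None,fx=5,fy=5,interpolation=cv2.INTER_CUBIC)
for z,col in((.1,(255,0,0)),(.086,(0,255,0))):
    q=np.array([P(x,y,z) for x,y in[(-.058,-.02),(.002,-.02),(.002,-.035),(.058,-.035),(.058,.035),(.002,.035),(.002,.02),(-.058,.02)]])
    cv2.polylines(v,[np.int32((q-[330,130]+.5)*5)],True,col,1)
cv2.imwrite("pics/bay.png",v[:,:,::-1])
```

```text
[[ 402  168   48   56 2419]
 [ 351  180   49   31 1426]]
bay pred [0.62535115 0.07147604 0.        ]
```

View pics/bay.png

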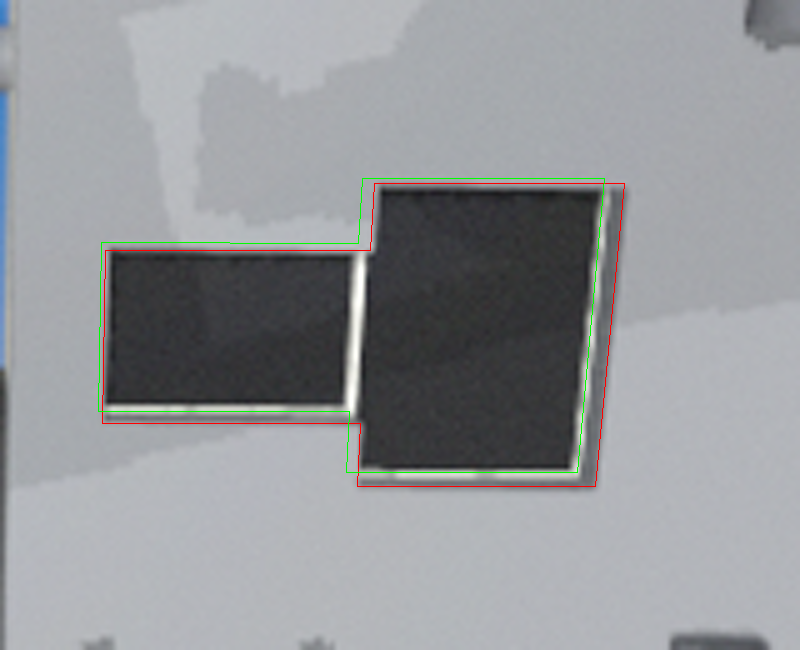

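The predicted rim (red) matches the bay within about 1 mm, so the bay is at about (0.625, 0.0715) with yaw -11.6°. Now to the cassette.

```bash
python3 -m crank '[[[120,-0.414,-0.043,0.214,17.8],[120,-0.414,-0.043,0.214,17.8],[120,-0.414,-0.043,0.214,17.8],[120,-0.414,-0.043,0.214,17.8],[120,-0.414,-0.043,0.214,17.8],[120,-0.414,-0.043,0.214,17.8],[120,-0.414,-0.043,0.214,17.8],[120,-0.414,-0.043,0.214,17.8],[120,-0.414,-0.043,0.214,17.8],[120,-0.414,-0.043,0.214,17.8],[120,-0.414,-0.043,0.214,17.8],[120,-0.414,-0.043,0.214,17.8],[120,-0.414,-0.043,0.214,17.8],[120,-0.414,-0.043,0.214,17.8]]]' 60
python3 - <<'E'
from h import *
import pickle
c=cam("wrist");pickle.dump(c,open("w5.pkl","wb"));im=c["im"].copy()
yaw=np.radians(60.7);ex=np.array([np.cos(yaw),np.sin(yaw),0]);ey=np.array([-ex[1],ex[0],0])
f=np.array([.4142,-.3067,0])
for z,col,b in((.014,(255,0,0),[(-.06,-.017),(0,-.017),(0,-.032),(.05,-.032),(.05,.032),(0,.032),(0,.017),(-.06,.017)]),(.054,(0,255,0),[(-.03,-.007),(.03,-.007),(.03,.007),(-.03,.007)])):
    q=np.array([proj(c,f+ex*x+ey*y+[0,0,z]) for x,y in b]);cv2.polylines(im,[np.int32(q+.5)],True,col,1)
cv2.imwrite("pics/w5.png",im[:,:,::-1])
move([.4142,-.3067,.2],-29.3)
E
```

```text
clock: 9.25
tool_pos: [0.4155, -0.306, 0.2012]
tcp_rot: [[0.489, 0.873, 0.002], [0.873, -0.489, -0.001], [-0.0, 0.002, -1.0]]
ft_force: [-0.6, -0.4, 0.1]
width: 0.0454
grip_force: 0.0
shift mm [-1.2 -0.7  1.1] turn 0.05 clock 9.3 pos [ 0.4154 -0.306   0.2011]
```

View pics/w5.png

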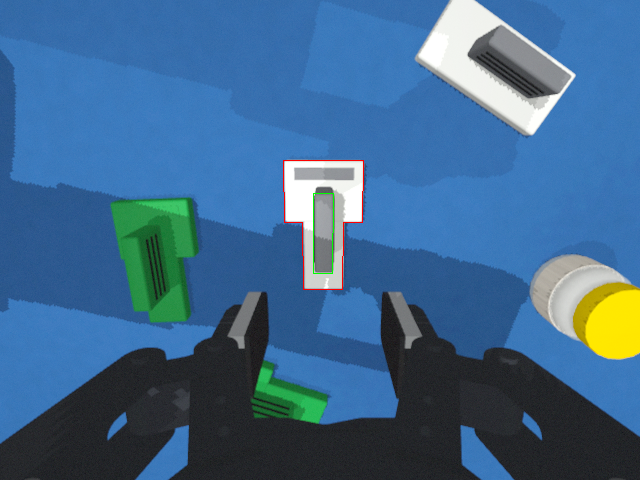

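The overlays match the cassette within a pixel or so: head at the top (283–363), fin at column 323. Descend, grip and lift.

```bash
python3 -m crank '[[[120,-0.001,-0.001,0.04,0],[120,-0.001,-0.001,0.08,0],[120,-0.001,-0.001,0.12,0],[120,-0.001,-0.001,0.145,0],[120,-0.001,-0.001,0.159,0],[120,-0.001,-0.001,0.159,0],[120,-0.001,-0.001,0.159,0],[255,-0.001,-0.001,0.159,0],[255,-0.001,-0.001,0.159,0],[255,-0.001,-0.001,0.159,0],[255,-0.001,-0.001,0.159,0],[255,-0.001,-0.001,0.159,0],[255,-0.001,-0.001,0.159,0],[255,-0.001,-0.001,0.15,0],[255,-0.001,-0.001,0.11,0],[255,-0.001,-0.001,0.06,0],[255,-0.001,-0.001,0.01,0],[255,-0.001,-0.001,-0.02,0],[255,-0.001,-0.001,-0.02,0],[255,-0.001,-0.001,-0.02,0]]]' 50
python3 - <<'E'
from h import *
b=np.array([.6254,.0715,0]);yaw=np.radians(-11.6);ex=np.array([np.cos(yaw),np.sin(yaw),0])
move(list((b+.005*ex)[:2])+[.22],-101.6)
E
```

```text
clock: 11.3
tool_pos: [0.4129, -0.3071, 0.2203]
tcp_rot: [[0.491, 0.871, 0.0], [0.871, -0.491, -0.001], [-0.0, 0.001, -1.0]]
ft_force: [0.1, -0.5, -1.7]
width: 0.0133
grip_force: 49.0
shift mm [4.357e+02 4.300e+00 2.000e-01] turn 72.23 clock 11.3 pos [ 0.4129 -0.3071  0.2203]
```

```bash
python3 -m crank '[[[255,0.436,0.004,0,72.2],[255,0.436,0.004,0,72.2],[255,0.436,0.004,0,72.2],[255,0.436,0.004,0,72.2],[255,0.436,0.004,0,72.2],[255,0.436,0.004,0,72.2],[255,0.436,0.004,0,72.2],[255,0.436,0.004,0,72.2],[255,0.436,0.004,0,72.2],[255,0.436,0.004,0,72.2],[255,0.436,0.004,0,72.2],[255,0.436,0.004,0,72.2],[255,0.436,0.004,0,72.2],[255,0.436,0.004,0,72.2],[255,0.436,0.004,0,72.2]]]' 50
python3 - <<'E'
from h import *
import pickle
c=cam("wrist");pickle.dump(c,open("w6.pkl","wb"));im=c["im"].copy()
s=read_state();R=np.array(s["tcp_rot"])
b=np.array([.6254,.0715,0]);yaw=np.radians(-11.6);ex=np.array([np.cos(yaw),np.sin(yaw),0]);ey=np.array([-ex[1],ex[0],0])
O=[(-.058,-.02),(.002,-.02),(.002,-.035),(.058,-.035),(.058,.035),(.002,.035),(.002,.02),(-.058,.02)]
q=np.array([proj(c,b+ex*x+ey*y+[0,0,.1]) for x,y in O]);cv2.polylines(im,[np.int32(q+.5)],True,(255,0,0),1)
Q=[(-.06,-.017),(0,-.017),(0,-.032),(.05,-.032),(.05,.032),(0,.032),(0,.017),(-.06,.017)]
t=np.array(s["tool_pos"]);tx=R[:,0];ty=-R[:,1]
q=np.array([proj(c,t+tx*x+ty*y+[0,0,-.042+.014]) for x,y in Q]);cv2.polylines(im,[np.int32(q+.5)],True,(0,255,0),1)
cv2.imwrite("pics/w6.png",im[:,:,::-1])
move(list((b+.005*ex)[:2])+[.22],-101.6)
E
```

```text
clock: 12.8
tool_pos: [0.63, 0.0697, 0.22]
tcp_rot: [[0.979, -0.202, -0.0], [-0.202, -0.979, -0.0], [0.0, 0.0, -1.0]]
ft_force: [-1.1, 1.1, -0.5]
width: 0.0132
grip_force: 49.0
shift mm [ 0.1 -0.7  0.2] turn -0.05 clock 12.85 pos [0.6301 0.0699 0.2202]
```

View pics/w6.png

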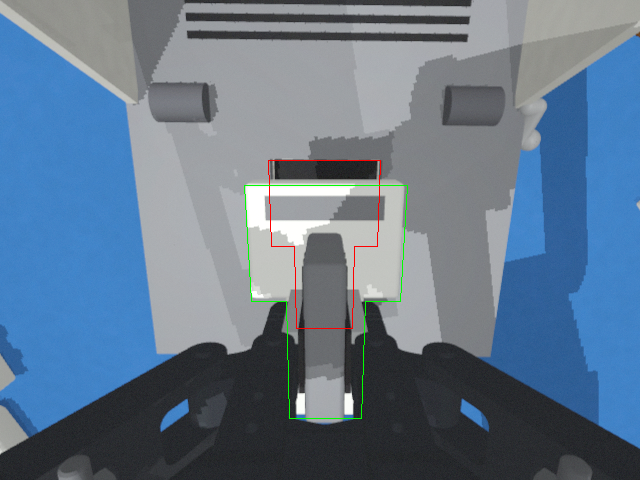

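The cassette outline (green) and the bay edge (row 160, columns 270–381) both match prediction to within about 1 mm. Lower it.

```bash
python3 -m crank '[[[255,0,-0.0005,0.03,0],[255,0,-0.0005,0.06,0],[255,0,-0.0005,0.068,0],[255,0,-0.0005,0.072,0],[255,0,-0.0005,0.076,0],[255,0,-0.0005,0.08,0],[255,0,-0.0005,0.084,0],[255,0,-0.0005,0.088,0],[255,0,-0.0005,0.091,0],[255,0,-0.0005,0.092,0],[255,0,-0.0005,0.092,0],[255,0,-0.0005,0.092,0]]]' 50
```

```text
clock: 14.05
tool_pos: [0.6307, 0.0714, 0.1288]
tcp_rot: [[0.98, -0.201, 0.001], [-0.201, -0.98, -0.0], [0.001, -0.0, -1.0]]
ft_force: [-1.5, 0.4, 4.9]
width: 0.0133
grip_force: 49.7
```

```bash
python3 -m crank '[[[200,0,0,0,0],[160,0,0,0,0],[130,0,0,0,0],[120,0,0,0,0],[120,0,0,0,0],[120,0,0,-0.02,0],[120,0,0,-0.06,0],[120,0,0,-0.10,0],[120,-0.04,0,-0.12,0],[120,-0.08,0,-0.13,0],[120,-0.10,0,-0.13,0],[120,-0.10,0,-0.13,0],[120,-0.10,0,-0.13,0]]]' 50
python3 - <<'E'
from h import *
c=cam("wrist");im=c["im"].copy()
b=np.array([.6254,.0715,0]);yaw=np.radians(-11.6);ex=np.array([np.cos(yaw),np.sin(yaw),0]);ey=np.array([-ex[1],ex[0],0])
Q=[(-.055,-.017),(.005,-.017),(.005,-.032),(.055,-.032),(.055,.032),(.005,.032),(.005,.017),(-.055,.017)]
q=np.array([proj(c,b+ex*x+ey*y+[0,0,.1]) for x,y in Q]);cv2.polylines(im,[np.int32(q+.5)],True,(255,0,0),1)
q=np.array([proj(c,b+ex*x+ey*y+[0,0,.14]) for x,y in [(-.025,-.007),(.035,-.007),(.035,.007),(-.025,.007)]]);cv2.polylines(im,[np.int32(q+.5)],True,(0,255,0),1)
cv2.imwrite("pics/w7.png",im[:,:,::-1])
E
```

```text
clock: 15.35
tool_pos: [0.5327, 0.0914, 0.2581]
tcp_rot: [[0.98, -0.2, 0.001], [-0.2, -0.98, -0.0], [0.001, 0.0, -1.0]]
ft_force: [-0.2, -0.0, -0.6]
width: 0.0452
grip_force: 0.0
```

View pics/w7.png

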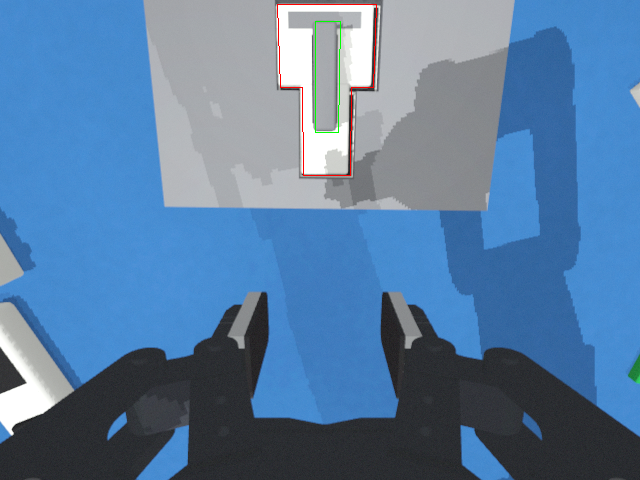

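The plate sits inside the recess at (277–379, 2–177), flush and aligned, about 1 mm off to the left. The gripper is clear.

```bash
python3 -c "
from workcell import finish_job
print(finish_job())"
```

```text
the job is handed in; nothing more can be done
None
```

The hood is open and the paddle cassette lies flush in its bay, head to the wide end; the job was handed in at about 15 s, but the hand-in returned no verdict and I last saw the hood open just before the final lowering.

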